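# Tug-test a latched slide cassette and turn it over

### The arm

A 6-joint arm with a two-finger parallel gripper is mounted at the origin on a cart in front of the work surface, level with it; the furniture and walls round the work are solid. World frame = base frame: x ahead of the robot, y to its left, z up, the work surface at z = 0. Lengths are in m, angles in degrees, forces in N, time in s.
With the tool pointing down it reaches from about 0.375 to 0.9 m from the base axis. Payload 3.1 kg.
Tool frame: the origin (TCP) lies at the very end of the fingers, on their centre line; the grasp point (between the pads) lies 19 mm behind it (grasp_offset is the distance from the TCP to the grasp point, in m); z points along the fingers, y is the direction in which the jaws open and shut (so a half turn about z gives the same grasp; the last joint's range is limited). The gripper opens to 87 mm and grips with 3 to 60 N. Pads are 19 mm wide; open, the fingers measure 117 mm over their backs; the gripper's body (75 mm by 190 mm) begins 51 mm behind the grasp point.
Start: joints at [-83.68, 30.224, 82.088, -0, 67.689, -10.227], TCP at [0.178, -0.599, 0.223] pointing down, gripper open.
Joint ranges: [-176.69, 176.69], [-43.24, 126.21], [12.49, 139.97], [-82, 262], [0, 151.66], [-163.58, 163.58]. Speed limits (degrees/s): [159.86, 159.86, 180, 180, 180, 180].

### API

Orientations are given as a 3x3 rotation matrix whose columns are the frame's x, y, z axes.
In Python, from rig import * gives the robot as it stands. The module is installed in compiled form; this text tells all that it offers.
- The arm moves only by the tool play_rows, never from a script. Its argument "plan" is a list that holds one entry, the list of rows, each a list of 7 numbers: the shift along the world's x, y, z each as a share of 5 cm, from -1 to 1, then the turn, a rotation vector about the world's x, y, z each as a share of pi rad, from -1 to 1, then the gripper's target within -1 to 1 (fully open at 1, half-way at 0, shut at -1). A call has 1 to 12 rows; each row shifts and turns the commanded pose from where the row before left it; what a row does not reach is not made up. A row lasts 1/10 s, in which the tool goes at most 50 mm and 8.59 degrees, less where a joint would pass 70% of its speed; a pose out of reach is approached as far as the arm can. A call with a number of a shift or a turn outside -1 to 1 is refused whole. A call with a gripper value outside its range is refused whole. The fingers move at their own pace and stop on an object; the grip force is fixed at half the most. Time passes only in rows, so rows that do not move let the fingers close. It gives the time, the measured TCP pose, the force and the opening at its end, in the units of the state.
- read_state(): the state, without advancing time (a new reading comes with each control period).
- capture(name): name is "scene" or "top" or "wrist"; returns the picture (480x640x3 uint8, red, green, blue); there is no depth.
- camera_params(name): a dict with "intrinsics" (3x3 intrinsics, pixels), "R" (3x3) and "t" (3): a world point X has camera coordinates R X + t; the wrist camera has in their place "mount" (4x4, takes a point from camera to tool coordinates, whose origin is the TCP and whose axes are the flange's). Camera axes: x right, y down, z forward; pixel columns grow to the right and rows downward; lengths in m; the calibration is good to about 2 mm. A picture is of the moment at which its call begins: read the wrist's pose just before it. camera_params takes no time and is no camera call.
- hand_in(): hands the job in, once; it reports no verdict.
The state is a dict: "time_s": time; "joint_positions": joint angles; "qvel": joint speeds; "tau": joint torques, N m; "position": TCP position; "tcp_rot": TCP orientation; "force": force on the tool from outside, world axes, zero at the start; "moment": the same for the moment, N m; "opening": opening from 0.0 (shut) to 1.0 (fully open).
Only numpy, scipy, OpenCV 4.12 (cv2) and the standard library are available. Lean on these libraries where they do the work, as an engineer would, in place of code of your own. Each camera call takes 0.05 s, during which the arm holds its last target. There are 200 camera calls.

### The job

The blue slide cassette sits in the turn-over stand under its yellow latch. Take it by its long handle and, before turning anything, tug it straight outward, away from the stand's hinge, to confirm the latch holds it: it should give more than 5 mm against the latch's spring while you keep up the pull for a moment. Then swing the cassette up and over the hinge until it lies fully home, upside down, on the other side, and let go; leave the grey spare cassette alone.

Things in the scene. Friction and masses are not known exactly. Their poses are not given: they have to be found in the camera images.
- hinge (a point): middle of the hinge axis of the turn-over stand, 50 mm above the bench. The stand (grey base 92 x 190 x 10 mm, fixed) carries a swinging aluminium frame with the blue cassette. Axes fixed to the stand: z up, x along the level hinge axis; cassette and handle start on the -y side and must end on the +y side. Uprights reach 62 mm up. A tall balance stands to the left.
- handle (a point): centre of the blue cassette's handle bar: black sleeve, 12 mm thick, 62 mm long, parallel to the hinge, 147 mm from it in the cassette's mid-plane. It spins freely, so fingers across it may point down all the way. Cassette: 60 mm along the hinge, 20 to 85 mm off its axis, 30 mm thick; yellow latch across it. 56 mm free space between it and the bar, side arms 72 mm apart; free bench below.
- turner (a joint): frame angle (rad): 0 = flat on the stand's -y side, right way up; 1.57 = handle bar straight above the hinge; 3.14 = flat on the +y side, upside down, at its stop. Starts at 0 to 0.25. From the hinge the bar lies at y = -147 mm x cos(angle), z = 147 mm x sin(angle). The hinge is stiff: the frame stays where it is left; swinging it takes about 4 N at the bar.
- cassette (a joint): how far the cassette is pulled outward in its frame against the sprung latch (m): 0 = home, where it returns when let go. A pull straight outward from the hinge takes about 2 N to begin, 5.5 N at 5 mm, 8 N at 8 mm; hard stop at 12 mm.
- spare_handle (a point): centre of the handle bar of the spare cassette, a loose grey one of the same shape lying flat on the bench, not in the stand; bar 15 mm above the bench. To be left alone.

How it is judged (in metres and radians):
On the way, in this order (a step that is already met when the one before it is completed fails the run):
1. the cassette is tugged outward by at least 5 mm against its latch for 0.2 s, while the frame is still within 0.5 rad of flat on its starting side (value of joint cassette above 0.005 m and value of joint turner below 0.5 rad), for 0.2 s.
2. the cassette is turned upside down, to within 0.17 rad of its stop (value of joint turner above 2.97 rad), for 0.2 s.
At the end, for the whole second after the job is handed in: The frame lies upside down on the far side, within 0.17 rad (10 degrees) of its stop, at rest, and the cassette is home in it, within 3 mm (value of joint turner above 2.97 rad and value of joint cassette below 0.003 m and velocity of joint turner between -0.05 and 0.05 rad/s); the robot touches nothing.
It fails at once if the grey spare cassette is moved by more than 30 mm (distance of spare_handle from where it was at the start of the episode above 0.03 m).
It also fails if it takes over 48 s, if anything falls off the work surface, if the arm or the gripper's body presses on something with over 40 N, if the wrist force passes 120 N, or if a joint passes its speed limit or range.

## Working session

There is one attempt and no reset: what is moved stays moved. The work goes in short steps, Python scripts to look and compute and a tool call to move; the robot and the scene stay as the last step left them, time stands still between calls to the robot, and variables do not carry over. Pictures are saved under pics/ and viewed, about 8 in all and at most 12, crops included, and the job is handed in when it is done.

Besides the shell and the picture viewer there is one more tool, called after "Request:" as name([rows], argument=value, ...), one row to a line, values as JSON. play_rows: Moves the arm, as the interface text tells. Its arguments: {"type":"object","properties":{"plan":{"type":"array"}},"required":["plan"]}

```bash
mkdir -p pics
python3 - <<'E'
from rig import *
import cv2,numpy as np
s=read_state();print(s)
for n in ["scene","top","wrist"]:
    print(n,camera_params(n))
    cv2.imwrite(f"pics/{n}0.png",capture(n)[:,:,::-1])
E
```

```text
{'time_s': 0.0, 'joint_positions': array([-8.36795928e+01,  3.02776335e+01,  8.21569367e+01, -2.02944202e-03,
        6.76868363e+01, -1.02281897e+01]), 'qvel': array([ 0.00810063, -0.10797585, -0.05172173,  0.02928865,  0.00153673,
       -0.10350793]), 'tau': array([-1.75181689e-03, -4.40049505e+01, -1.76592225e+01,  6.31477009e-02,
        5.82403515e-02, -1.53520259e-04]), 'position': array([ 0.17794567, -0.59837486,  0.22158285]), 'tcp_rot': array([[ 9.58574700e-01,  2.84841137e-01, -2.65839850e-04],
       [ 2.84841054e-01, -9.58572456e-01,  2.10245518e-03],
       [ 3.44038968e-04, -2.09108245e-03, -9.99997755e-01]]), 'force': array([-0.47588711,  0.0342178 ,  0.19514165]), 'moment': array([-0.01066039, -0.01402202,  0.0259747 ]), 'opening': 1.0038508128605301}
scene {'intrinsics': array([[526.35881641,   0.        , 312.88244178],
       [  0.        , 526.35881641, 236.27276698],
       [  0.        ,   0.        ,   1.        ]]), 'R': array([[ 0.61386215, -0.78934264,  0.01055719],
       [-0.31241216, -0.25519729, -0.91502622],
       [ 0.72496338,  0.55840177, -0.4032562
[... 263 characters left out ...]
959912 , -0.00246427],
       [-0.9706437 , -0.08658646, -0.22439608],
       [ 0.22328315,  0.02245682, -0.97449491]]), 't': array([-0.11927825,  0.54720842,  0.79369539])}
wrist {'intrinsics': array([[369.73045704,   0.        , 314.97692008],
       [  0.        , 369.73045704, 236.11016747],
       [  0.        ,   0.        ,   1.        ]]), 'mount': array([[ 9.99509789e-05, -9.60831961e-01, -2.77131615e-01,
         7.43352838e-02],
       [ 9.99999512e-01,  3.68287082e-04, -9.16211129e-04,
         9.62073427e-04],
       [ 9.82388930e-04, -2.77131388e-01,  9.60831530e-01,
        -1.62377713e-01],
       [ 0.00000000e+00,  0.00000000e+00,  0.00000000e+00,
         1.00000000e+00]])}
```

View pics/scene0.png

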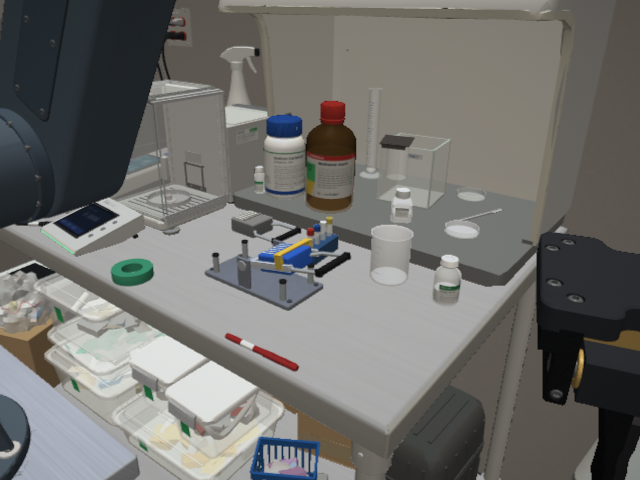

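View pics/top0.png

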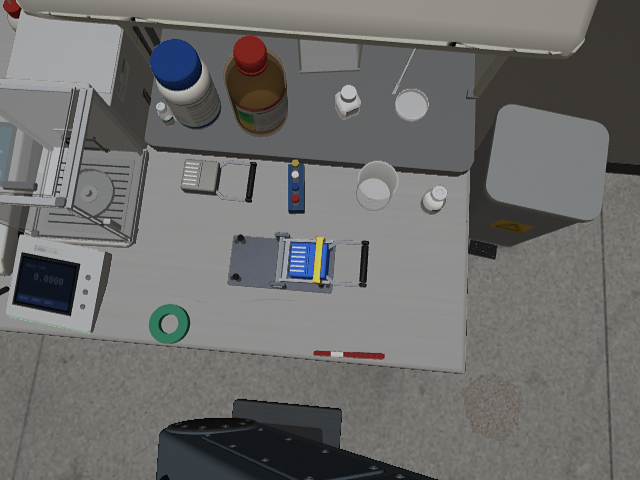

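The scene view shows the stand at about (265,275), with the blue cassette's bar at about (335,265). In the top view the bar is at about (365,263), the hinge at about (283,261) and the grey spare at (200-252,180). I'll enlarge both.

Run:
```python
import cv2,numpy as np
a=cv2.imread("pics/top0.png")[220:310,215:385]; b=cv2.imread("pics/scene0.png")[205:315,195:365]
a=cv2.resize(a,None,fx=4.7,fy=4.7,interpolation=2)[:300*2]; 
cv2.imwrite("pics/top0c.png",a); cv2.imwrite("pics/scene0c.png",cv2.resize(b,None,fx=4.7,fy=4.7,interpolation=2))
```

```text
(no output)
```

View pics/top0c.png

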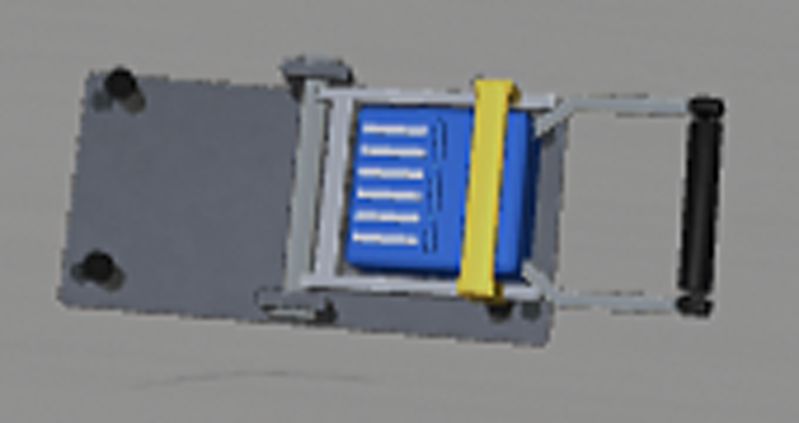

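View pics/scene0c.png

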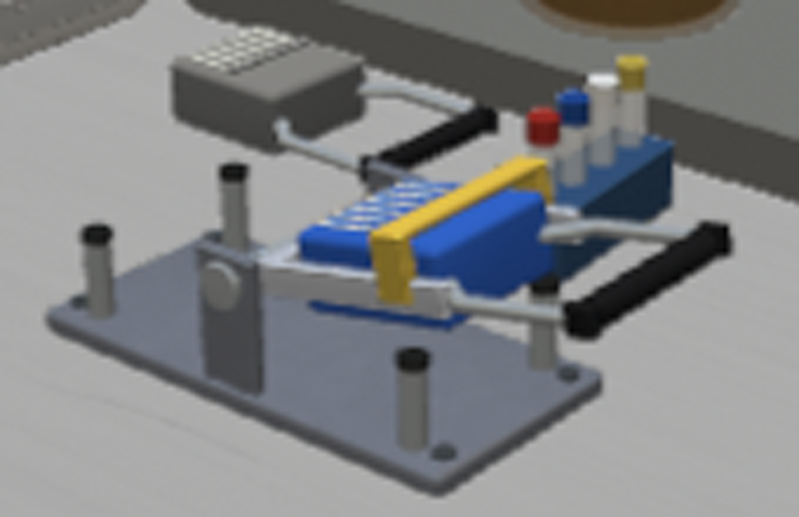

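```bash
cat > h.py <<'E'
from rig import *
import cv2,numpy as np
from scipy.optimize import least_squares
def proj(n,X):
    c=camera_params(n);p=(c["R"]@np.atleast_2d(X).T).T+c["t"];p=p@c["intrinsics"].T;return p[:,:2]/p[:,2:]
E
python3 - <<'E'
from h import *
T=lambda *p:np.array(p)/4.7+[215,220]
S=lambda *p:np.array(p)/4.7+[195,205]
ct=T((706,103),(695,306)); cs=S((719,238),(583,318))
# corners: (+x,+y) (−x,+y) (−x,−y)
cor=T((90,72),(62,303),(548,345)); cl=np.array([[46,95,-40],[-46,95,-40],[-46,-95,-40]])/1e3
scor=S((48,318),(437,492)); scl=np.array([[-46,95,-43],[-46,-95,-43]])/1e3
def f(v,full=0):
    x,y,w,a,hl,o=v
    R=np.array([[np.cos(w),-np.sin(w),0],[np.sin(w),np.cos(w),0],[0,0,1]]);h=np.array([x,y,.05])
    W=lambda L:(R@np.atleast_2d(L).T).T+h
    e=[[s*hl,-.147*np.cos(a),.147*np.sin(a)] for s in (1,-1)]
    off=np.array([0,o,0])
    return np.concatenate([(proj("top",W(e))-ct),(proj("scene",W(e))-cs),(proj("top",W(cl+off))-cor),(proj("scene",W(scl+off))-scor)]).ravel()
r=least_squares(f,[.5,-.1,0,.1,.033,0],loss="soft_l1")
x,y,w,a,hl,o=r.x
print(r.x,np.degrees(w),np.degrees(a));print(r.fun.reshape(-1,2).round(1))
u=np.array([np.sin(w),-np.cos(w)])
print("bar",np.array([x,y])+u*.147*np.cos(a),.05+.147*np.sin(a), "end",np.array([x,y])-u*.147)
E
```

```text
[ 5.05610680e-01 -7.59459630e-03  1.08045438e-02  2.09176608e-01
  3.66067939e-02 -5.93030295e-05] 0.6190547620444761 11.984936785023466
[[ 1.2 -0.1]
 [ 1.  -0.3]
 [-1.6 -0.2]
 [-1.3  0.3]
 [ 0.2 -0.4]
 [ 0.2 -0.1]
 [ 1.6 -0.8]
 [-2.2 -0.1]
 [-0.2 -1. ]]
bar [ 0.5071643  -0.15138193] 0.08052521532096399 end [0.50402244 0.13939682]
```

Run:
```python
from h import *
def ray(n,u,z):
    c=camera_params(n);C=-c["R"].T@c["t"];d=c["R"].T@np.linalg.inv(c["intrinsics"])@[u[0],u[1],1]
    return (C+d*(z-C[2])/d[2]).round(3)
for u in [(147,150),(132,245),(82,180),(10,190),(95,85),(125,35)]:
    print(u,[ray("top",u,z)[:2] for z in (0,.1,.2,.3)])
for u in [(170,232),(222,200),(200,160)]: print("s",u,[ray("scene",u,z)[:2] for z in (0,.1,.2,.3)])
for u in [(252,180),(185,180),(295,185)]: print("spare/rack",u,ray("top",u,.015))
```

```text
(147, 150) [array([0.706, 0.281]), array([0.668, 0.24 ]), array([0.63 , 0.198]), array([0.592, 0.157])]
(132, 245) [array([0.517, 0.277]), array([0.5  , 0.236]), array([0.483, 0.195]), array([0.466, 0.155])]
(82, 180) [array([0.634, 0.395]), array([0.604, 0.341]), array([0.574, 0.287]), array([0.544, 0.233])]
(10, 190) [array([0.602, 0.529]), array([0.575, 0.46 ]), array([0.549, 0.391]), array([0.522, 0.322])]
(95, 85) [array([0.835, 0.409]), array([0.782, 0.353]), array([0.73 , 0.298]), array([0.677, 0.242])]
(125, 35) [array([0.953, 0.369]), array([0.887, 0.318]), array([0.821, 0.267]), array([0.756, 0.216])]
s (170, 232) [array([0.545, 0.287]), array([0.404, 0.092]), array([ 0.263, -0.102]), array([ 0.123, -0.296])]
s (222, 200) [array([0.746, 0.347]), array([0.559, 0.139]), array([ 0.372, -0.07 ]), array([ 0.184, -0.278])]
s (200, 160) [array([0.948, 0.658]), array([0.714, 0.378]), array([0.48 , 0.098]), array([ 0.246, -0.183])]
spare/rack (252, 180) [0.658 0.067 0.015]
spare/rack (185, 180) [0.647 0.193 0.015]
spare/rack (295, 185) [ 0.655 -0.015  0.015]
```

Request:
play_rows([
  [[0.55,0.74,0,0,0,-0.0074,0],[0.55,0.74,0,0,0,-0.0074,0],[0.55,0.74,0,0,0,-0.0074,0],[0.55,0.74,0,0,0,-0.0074,0],[0.55,0.74,0,0,0,-0.0074,0],[0.55,0.74,0,0,0,-0.0074,0],[0.55,0.74,0,0,0,-0.0074,0],[0.55,0.74,0,0,0,-0.0074,0],[0.55,0.74,0,0,0,-0.0074,0],[0.55,0.74,0,0,0,-0.0074,0],[0.55,0.74,-0.3,0,0,-0.0074,0],[0.55,0.74,-0.3,0,0,-0.0074,0]],
])

```text
time_s: 1.35
position: [0.5092, -0.1536, 0.1926]
tcp_rot: [[1.0, 0.009, 0.001], [0.009, -1.0, -0.001], [0.001, 0.001, -1.0]]
force: [1.9, -0.3, -0.5]
opening: 0.498
```

Request:
play_rows([
  [[0,0,0,0,0,0,0],[0,0,0,0,0,0,0],[0,0,0,0,0,0,0]],
])

```text
time_s: 1.65
position: [0.5077, -0.1558, 0.1927]
tcp_rot: [[1.0, 0.009, -0.0], [0.009, -1.0, -0.0], [-0.0, 0.0, -1.0]]
force: [-0.6, 0.4, -0.1]
opening: 0.498
```

Run:
```python
from h import *
s=read_state();print({k:np.round(s[k],4) for k in("time_s","position","tcp_rot","force","opening")})
cv2.imwrite("pics/w1.png",capture("wrist")[:,:,::-1])
np.savez("w1.npz",p=s["position"],R=s["tcp_rot"])
```

```text
{'time_s': np.float64(1.65), 'position': array([ 0.5077, -0.1558,  0.1927]), 'tcp_rot': array([[ 1.0e+00,  9.5e-03, -1.0e-04],
       [ 9.5e-03, -1.0e+00, -5.0e-04],
       [-1.0e-04,  5.0e-04, -1.0e+00]]), 'force': array([-0.5887,  0.4453, -0.0943]), 'opening': np.float64(0.4978)}
```

View pics/w1.png

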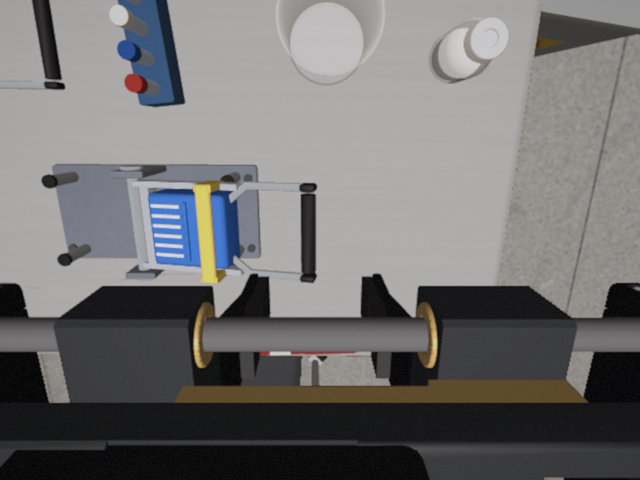

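Wrist view: the bar's end caps are at (308,187) and (308,277), the hinge upright tops at about (128,172) and (141,272), and the fingers stand clear of everything. I'll refit with these.

Run:
```python
from h import *
d=np.load("w1.npz");c=camera_params("wrist");M=c["mount"];K=c["intrinsics"]
def ray(u,z):
    C=d["R"]@M[:3,3]+d["p"];v=d["R"]@M[:3,:3]@np.linalg.inv(K)@[u[0],u[1],1];return (C+v*(z-C[2])/v[2]).round(4)
for z in(.06,.07,.08,.09):print(z,ray((308,187),z),ray((308,277),z),ray((308,232),z))
for u in((128,172),(141,272)):print("upr",ray(u,.062))
for u in((55,165),(258,164),(258,258),(72,258)):print("base",ray(u,.01))
```

```text
0.06 [ 0.538  -0.1511  0.06  ] [ 0.4606 -0.1514  0.06  ] [ 0.5007 -0.1513  0.06  ]
0.07 [ 0.5396 -0.1513  0.07  ] [ 0.4648 -0.1516  0.07  ] [ 0.5035 -0.1514  0.07  ]
0.08 [ 0.5411 -0.1515  0.08  ] [ 0.4689 -0.1518  0.08  ] [ 0.5062 -0.1516  0.08  ]
0.09 [ 0.5426 -0.1516  0.09  ] [ 0.473  -0.1519  0.09  ] [ 0.509  -0.1518  0.09  ]
upr [ 0.5488 -0.0097  0.062 ]
upr [ 0.4646 -0.0097  0.062 ]
base [0.5486 0.0828 0.01  ]
base [ 0.5513 -0.1041  0.01  ]
base [ 0.4597 -0.1011  0.01  ]
base [0.4579 0.0828 0.01  ]
```

Request:
play_rows([
  [[0,0.04,-0.3,0,0,0,0],[0,0.04,-0.3,0,0,0,0],[0,0,-0.3,0,0,0,0],[0,0,-0.3,0,0,0,0],[0,0,-0.3,0,0,0,0],[0,0,-0.3,0,0,0,0],[0,0,-0.3,0,0,0,0],[0,0,-0.3,0,0,0,0],[0,0,-0.22,0,0,0,0],[0,0,0,0,0,0,0],[0,0,0,0,0,0,0]],
])

```text
time_s: 2.8
position: [0.508, -0.1519, 0.0618]
tcp_rot: [[1.0, 0.009, 0.0], [0.009, -1.0, -0.0], [0.0, 0.0, -1.0]]
force: [-1.1, -0.1, 0.1]
opening: 0.502
```

Request:
play_rows([
  [[0,0,0,0,0,0,-1],[0,0,0,0,0,0,-1],[0,0,0,0,0,0,-1],[0,0,0,0,0,0,-1],[0,0,0,0,0,0,-1],[0,0,0,0,0,0,-1],[0,0,0,0,0,0,-1],[0,0,0,0,0,0,-1]],
])

```text
time_s: 3.6
position: [0.5081, -0.1507, 0.0616]
tcp_rot: [[1.0, 0.01, 0.0], [0.01, -1.0, 0.0], [0.0, -0.0, -1.0]]
force: [1.4, 1.5, 0.9]
opening: 0.125
```

Run:
```python
from h import *
s=read_state();print({k:np.round(s[k],4) for k in("time_s","position","force","moment","opening")})
cv2.imwrite("pics/s2.png",cv2.resize(capture("scene")[190:330,190:390,::-1],None,fx=4,fy=4,interpolation=2))
```

```text
{'time_s': np.float64(3.6), 'position': array([ 0.5081, -0.1507,  0.0616]), 'force': array([1.387 , 1.4754, 0.882 ]), 'moment': array([ 0.4304, -0.1452, -0.0113]), 'opening': np.float64(0.125)}
```

View pics/s2.png

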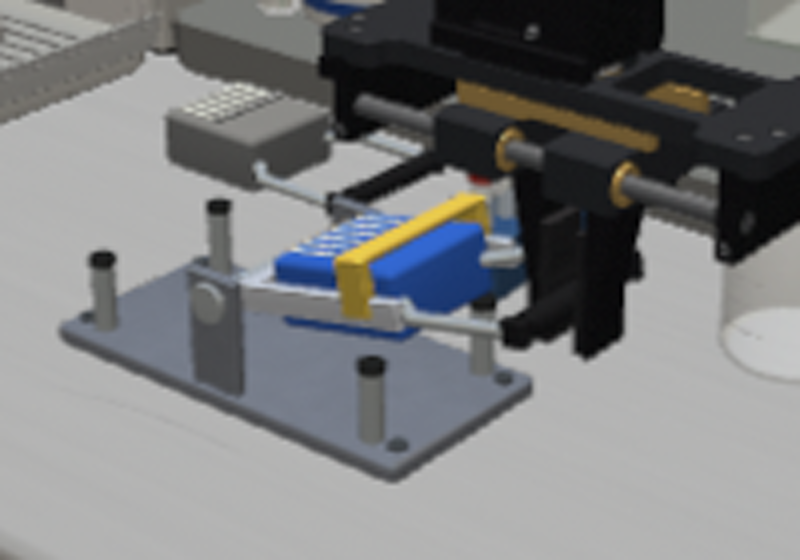

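The opening of 0.125 (about 11 mm) and the picture agree that the bar is held between the fingers. Next comes the tug.

Request:
play_rows([
  [[0,-0.04,0.008,0,0,0,-1],[0,-0.04,0.008,0,0,0,-1],[0,-0.04,0.008,0,0,0,-1],[0,-0.03,0.006,0,0,0,-1],[0,0,0,0,0,0,-1],[0,0,0,0,0,0,-1],[0,0,0,0,0,0,-1]],
])

```text
time_s: 4.35
position: [0.5079, -0.1572, 0.0628]
tcp_rot: [[1.0, 0.009, -0.0], [0.009, -1.0, 0.003], [-0.0, -0.003, -1.0]]
force: [1.4, 7.8, -0.2]
opening: 0.126
```

Request:
play_rows([
  [[0,-0.03,0.006,0,0,0,-1],[0,0,0,0,0,0,-1],[0,0,0,0,0,0,-1],[0,0,0,0,0,0,-1],[0,0,0,0,0,0,-1],[0,0,0,0,0,0,-1]],
])

```text
time_s: 4.95
position: [0.5078, -0.1583, 0.063]
tcp_rot: [[1.0, 0.008, -0.001], [0.008, -1.0, 0.003], [-0.001, -0.003, -1.0]]
force: [2.7, 8.5, -0.6]
opening: 0.128
```

Run:
```python
from h import *
for i in range(4):
    s=read_state();print({k:np.round(s[k],4) for k in("time_s","position","force","moment")});capture("top")
cv2.imwrite("pics/s3.png",cv2.resize(capture("scene")[190:330,190:390,::-1],None,fx=4,fy=4,interpolation=2))
```

```text
{'time_s': np.float64(4.95), 'position': array([ 0.5078, -0.1583,  0.063 ]), 'force': array([ 2.7053,  8.5004, -0.582 ]), 'moment': array([ 1.371 , -0.5229,  0.0233])}
{'time_s': np.float64(5.0), 'position': array([ 0.5078, -0.1583,  0.063 ]), 'force': array([ 3.0545,  9.2148, -0.2343]), 'moment': array([ 1.4037, -0.539 , -0.0086])}
{'time_s': np.float64(5.05), 'position': array([ 0.5078, -0.1584,  0.063 ]), 'force': array([ 3.089 ,  8.9353, -1.2077]), 'moment': array([ 1.3799, -0.5531, -0.0454])}
{'time_s': np.float64(5.1), 'position': array([ 0.5078, -0.1584,  0.063 ]), 'force': array([ 3.1889,  8.4709, -1.0076]), 'moment': array([ 1.4618, -0.5502,  0.0065])}
```

View pics/s3.png

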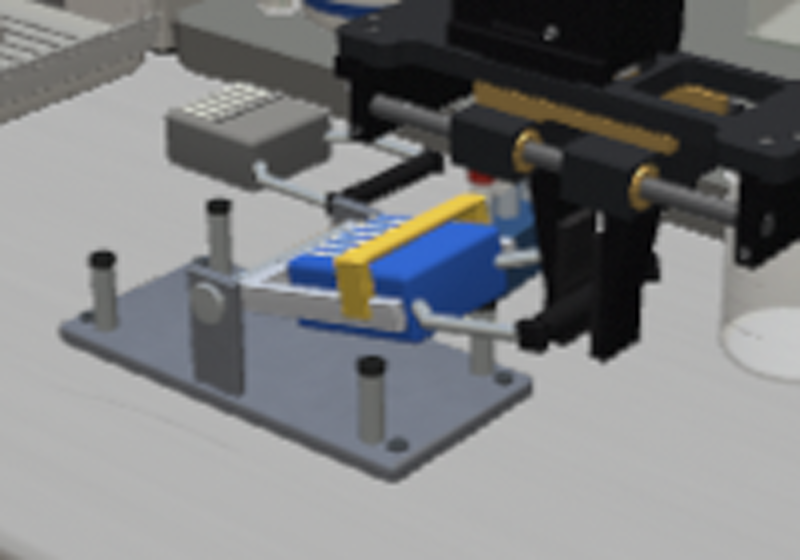

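The cassette has visibly slid out of its frame by about 8 mm, with a steady 8.7 N while the frame stayed near 0.21 rad. Now I'll ease back and work out the arc.

Request:
play_rows([
  [[0,0.05,-0.01,0,0,0,-1],[0,0.05,-0.01,0,0,0,-1],[0,0.06,-0.012,0,0,0,-1],[0,0,0,0,0,0,-1],[0,0,0,0,0,0,-1]],
])

```text
time_s: 5.7
position: [0.508, -0.1522, 0.0617]
tcp_rot: [[1.0, 0.01, -0.0], [0.01, -1.0, 0.0], [-0.0, -0.0, -1.0]]
force: [0.7, 3.8, -0.1]
opening: 0.128
```

Run:
```python
from h import *
s=read_state();print({k:np.round(s[k],4) for k in("position","force","moment")})
a=np.linspace(.212,3.15,43);P=np.c_[-.147*np.cos(a),.147*np.sin(a)]
print(np.c_[a[1:],(np.diff(P,axis=0)/.05).round(3),P[1:]+[-.0075,.05-.019]].round(3))
```

```text
{'position': array([ 0.508 , -0.1522,  0.0617]), 'force': array([ 0.7142,  3.8014, -0.1486]), 'moment': array([ 0.6025, -0.1818,  0.0099])}
[[ 2.820e-01  5.000e-02  1.990e-01 -1.490e-01  7.200e-02]
 [ 3.520e-01  6.400e-02  1.950e-01 -1.450e-01  8.200e-02]
 [ 4.220e-01  7.800e-02  1.900e-01 -1.420e-01  9.100e-02]
 [ 4.920e-01  9.100e-02  1.850e-01 -1.370e-01  1.000e-01]
 [ 5.620e-01  1.030e-01  1.780e-01 -1.320e-01  1.090e-01]
 [ 6.320e-01  1.160e-01  1.700e-01 -1.260e-01  1.180e-01]
 [ 7.020e-01  1.270e-01  1.620e-01 -1.200e-01  1.260e-01]
 [ 7.720e-01  1.380e-01  1.520e-01 -1.130e-01  1.340e-01]
 [ 8.420e-01  1.480e-01  1.420e-01 -1.050e-01  1.410e-01]
 [ 9.120e-01  1.580e-01  1.320e-01 -9.800e-02  1.470e-01]
 [ 9.810e-01  1.670e-01  1.200e-01 -8.900e-02  1.530e-01]
 [ 1.051e+00  1.750e-01  1.080e-01 -8.000e-02  1.590e-01]
 [ 1.121e+00  1.820e-01  9.600e-02 -7.100e-02  1.630e-01]
 [ 1.191e+00  1.880e-01  8.300e-02 -6.200e-02  1.680e-01]
 [ 1.261e+00  1.940e-01  6.900e-02 -5.200e-02  1.710e-01]
 [ 1.331e+00  1.980e-01  5.600e-02 -4.200e-02  1.740e-01]
 [ 1.401e+00  2.010e-01  4.200e-
[... 776 characters left out ...]
01]
 [ 2.381e+00  1.470e-01 -1.440e-01  9.900e-02  1.320e-01]
 [ 2.450e+00  1.370e-01 -1.540e-01  1.060e-01  1.250e-01]
 [ 2.520e+00  1.250e-01 -1.630e-01  1.120e-01  1.170e-01]
 [ 2.590e+00  1.140e-01 -1.710e-01  1.180e-01  1.080e-01]
 [ 2.660e+00  1.010e-01 -1.790e-01  1.230e-01  9.900e-02]
 [ 2.730e+00  8.900e-02 -1.850e-01  1.270e-01  9.000e-02]
 [ 2.800e+00  7.600e-02 -1.910e-01  1.310e-01  8.000e-02]
 [ 2.870e+00  6.200e-02 -1.960e-01  1.340e-01  7.000e-02]
 [ 2.940e+00  4.800e-02 -2.000e-01  1.370e-01  6.000e-02]
 [ 3.010e+00  3.400e-02 -2.030e-01  1.380e-01  5.000e-02]
 [ 3.080e+00  2.000e-02 -2.050e-01  1.390e-01  4.000e-02]
 [ 3.150e+00  5.000e-03 -2.060e-01  1.390e-01  3.000e-02]]
```

Request:
play_rows([
  [[0,0.06,0.2,0,0,0,-1],[-0.001,0.064,0.195,0,0,0,-1],[-0.001,0.078,0.19,0,0,0,-1],[-0.001,0.09,0.185,0,0,0,-1],[-0.001,0.103,0.178,0,0,0,-1],[-0.001,0.116,0.17,0,0,0,-1],[-0.001,0.127,0.162,0,0,0,-1],[-0.001,0.138,0.152,0,0,0,-1],[-0.001,0.148,0.142,0,0,0,-1],[-0.001,0.158,0.132,0,0,0,-1],[0,0,0,0,0,0,-1],[0,0,0,0,0,0,-1]],
])

```text
time_s: 6.9
position: [0.5077, -0.0974, 0.1476]
tcp_rot: [[1.0, 0.01, 0.001], [0.01, -1.0, 0.0], [0.001, -0.0, -1.0]]
force: [1.1, 2.1, 0.7]
opening: 0.128
```

Request:
play_rows([
  [[-0.002,0.167,0.12,0,0,0,-1],[-0.002,0.175,0.108,0,0,0,-1],[-0.002,0.182,0.096,0,0,0,-1],[-0.002,0.188,0.083,0,0,0,-1],[-0.002,0.194,0.069,0,0,0,-1],[-0.002,0.198,0.056,0,0,0,-1],[-0.002,0.201,0.042,0,0,0,-1],[-0.002,0.204,0.028,0,0,0,-1],[-0.002,0.205,0.013,0,0,0,-1],[-0.002,0.206,-0.001,0,0,0,-1],[0,0,0,0,0,0,-1],[0,0,0,0,0,0,-1]],
])

```text
time_s: 8.1
position: [0.507, 0.0004, 0.1787]
tcp_rot: [[1.0, 0.01, 0.002], [0.01, -1.0, 0.003], [0.002, -0.003, -1.0]]
force: [0.4, 2.7, 7.0]
opening: 0.126
```

Run:
```python
from h import *
s=read_state();print({k:np.round(s[k],4) for k in("time_s","joint_positions","position","force","moment","opening")})
cv2.imwrite("pics/s4.png",capture("scene")[:,:,::-1])
```

```text
{'time_s': np.float64(8.1), 'joint_positions': array([-12.717 ,  24.7535, 101.5746,   0.222 ,  53.6146,  76.6007]), 'position': array([5.070e-01, 4.000e-04, 1.787e-01]), 'force': array([0.3782, 2.654 , 6.9711]), 'moment': array([ 0.3972, -0.0238,  0.0542]), 'opening': np.float64(0.1264)}
```

View pics/s4.png

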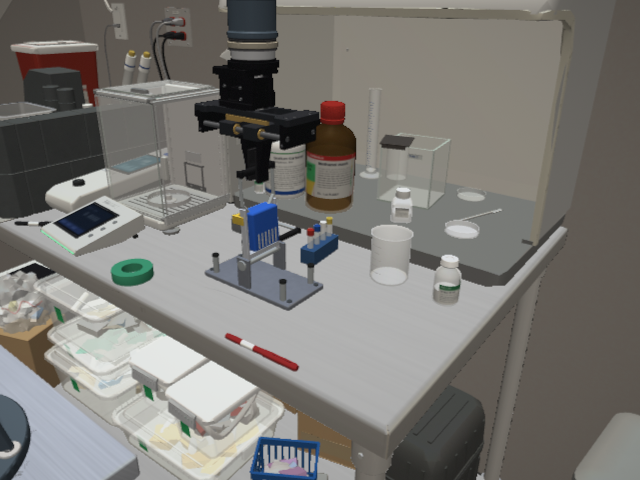

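The frame stands upright with the bar held and the forces are small. The balance is still well clear, so I'll carry on over the top.

Request:
play_rows([
  [[-0.002,0.205,0,0,0,0,-1],[-0.002,0.203,-0.03,0,0,0,-1],[-0.002,0.201,-0.044,0,0,0,-1],[-0.002,0.197,-0.058,0,0,0,-1],[-0.002,0.193,-0.071,0,0,0,-1],[-0.002,0.187,-0.085,0,0,0,-1],[-0.002,0.181,-0.098,0,0,0,-1],[-0.002,0.174,-0.11,0,0,0,-1],[-0.002,0.166,-0.122,0,0,0,-1],[-0.002,0.157,-0.133,0,0,0,-1],[0,0,0,0,0,0,-1],[0,0,0,0,0,0,-1]],
])

```text
time_s: 9.35
position: [0.5061, 0.0937, 0.1397]
tcp_rot: [[1.0, 0.009, 0.001], [0.009, -1.0, 0.003], [0.001, -0.003, -1.0]]
force: [4.0, 5.5, 0.9]
opening: 0.124
```

Request:
play_rows([
  [[-0.001,0.157,-0.144,0,0,0,-1],[-0.001,0.147,-0.154,0,0,0,-1],[-0.001,0.125,-0.163,0,0,0,-1],[-0.001,0.114,-0.171,0,0,0,-1],[-0.001,0.101,-0.179,0,0,0,-1],[-0.001,0.089,-0.185,0,0,0,-1],[-0.001,0.076,-0.191,0,0,0,-1],[0,0.062,-0.196,0,0,0,-1],[0,0.048,-0.2,0,0,0,-1],[0,0.034,-0.203,0,0,0,-1],[0,0,0,0,0,0,-1],[0,0,0,0,0,0,-1]],
])

```text
time_s: 10.55
position: [0.5056, 0.1394, 0.0494]
tcp_rot: [[1.0, 0.009, 0.0], [0.009, -1.0, 0.001], [0.0, -0.001, -1.0]]
force: [5.0, 4.3, -2.9]
opening: 0.126
```

Request:
play_rows([
  [[0,0.02,-0.15,0,0,0,-1],[0,0.01,-0.15,0,0,0,-1],[0,0,-0.08,0,0,0,-1],[0,0,-0.04,0,0,0,-1],[0,0,0,0,0,0,-1],[0,0,0,0,0,0,-1],[0,0,0,0,0,0,-1]],
])

```text
time_s: 11.25
position: [0.5059, 0.1405, 0.0308]
tcp_rot: [[1.0, 0.01, 0.002], [0.01, -1.0, 0.0], [0.002, -0.0, -1.0]]
force: [2.1, 2.1, 12.2]
opening: 0.127
```

Request:
play_rows([
  [[0,0,-0.03,0,0,0,-1],[0,0,0,0,0,0,-1],[0,0,0,0,0,0,-1],[0,0,0,0,0,0,-1]],
])

```text
time_s: 11.65
position: [0.506, 0.1405, 0.0302]
tcp_rot: [[1.0, 0.01, 0.003], [0.01, -1.0, 0.0], [0.003, -0.0, -1.0]]
force: [0.4, 3.2, 20.2]
opening: 0.123
```

Run:
```python
from h import *
cv2.imwrite("pics/s5.png",cv2.resize(capture("scene")[170:330,150:350,::-1],None,fx=3.7,fy=3.7,interpolation=2))
```

```text
(no output)
```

View pics/s5.png

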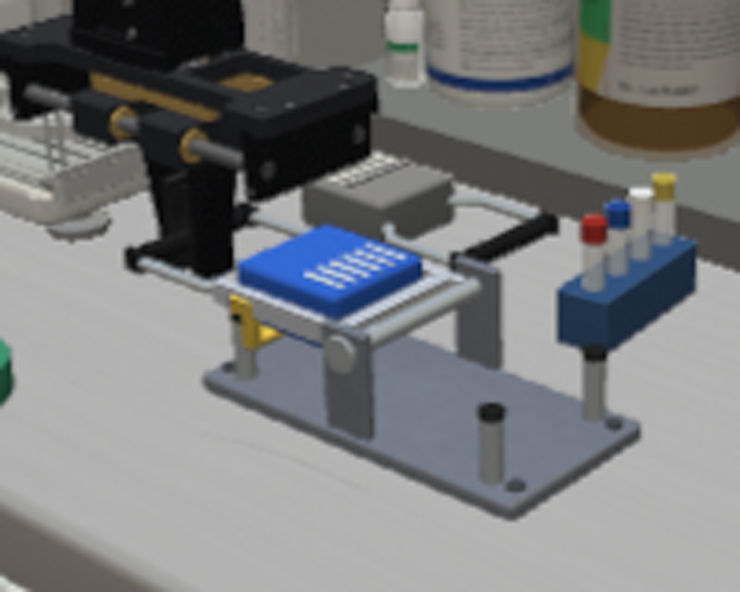

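The force climbs to 20 N with hardly any further travel, and the frame rests on the far posts, so it is at its stop. I'll ease off, let go and rise.

Request:
play_rows([
  [[0,-0.02,0.03,0,0,0,-1],[0,0,0,0,0,0,-0.3],[0,0,0,0,0,0,-0.1],[0,0,0,0,0,0,0],[0,0,0,0,0,0,0],[0,0,0,0,0,0,0],[0,0,0,0,0,0,0],[0,0,0,0,0,0,0]],
])

```text
time_s: 12.5
position: [0.5051, 0.1393, 0.0297]
tcp_rot: [[1.0, 0.01, -0.0], [0.01, -1.0, -0.0], [-0.0, 0.0, -1.0]]
force: [-0.0, -1.0, 0.3]
opening: 0.496
```

Request:
play_rows([
  [[0,0,0.1,0,0,0,0],[0,0,0.2,0,0,0,0],[0,0,0.3,0,0,0,0],[0,0,0.3,0,0,0,0],[0,0,0.4,0,0,0,0],[0,0,0.4,0,0,0,0],[0,0,0.4,0,0,0,0],[0,0,0.4,0,0,0,0],[0,0,0.3,0,0,0,0],[0,0,0,0,0,0,0],[0,0,0,0,0,0,0]],
])

```text
time_s: 13.6
position: [0.5051, 0.1394, 0.1704]
tcp_rot: [[1.0, 0.01, 0.001], [0.01, -1.0, 0.0], [0.001, -0.0, -1.0]]
force: [-0.5, 0.5, -0.5]
opening: 0.504
```

Run:
```python
from h import *
s=read_state();print({k:np.round(s[k],4) for k in("time_s","position","force","opening")})
cv2.imwrite("pics/s6.png",cv2.resize(capture("scene")[170:330,150:350,::-1],None,fx=3.7,fy=3.7,interpolation=2))
```

```text
{'time_s': np.float64(13.6), 'position': array([0.5051, 0.1394, 0.1704]), 'force': array([-0.5204,  0.5041, -0.5039]), 'opening': np.float64(0.5038)}
```

View pics/s6.png

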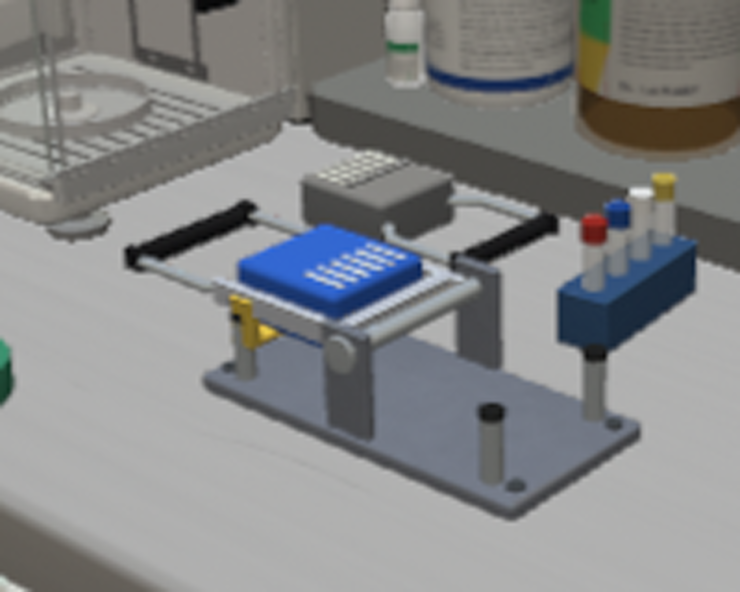

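The frame lies flat upside down, the cassette sits home in it, the spare hasn't moved and the gripper is clear of everything.

```bash
python3 -c "
from rig import *
print(hand_in())"
```

```text
the job is handed in; nothing more can be done
None
```

The cassette was tugged, swung over the hinge, and left upside down on the +y side. The job was handed in about 13.6 s into the 48 s limit, and `hand_in()` gives no verdict.

- **Tug:** I gripped the handle bar with the fingers pointing down and pulled straight outward. The tool moved about 7.5 mm from where it gripped. The pull held steady at about 8.5–9 N for over half a second, which by the given spring data is about 8 mm of travel. The frame was at about 0.21 rad, and the picture showed the cassette slid out of its frame.
- **Swing:** I eased the pull off and took the bar over in a 147 mm arc. The forces I read at the pauses stayed below about 8 N. At the end, pressing down raised the force to 20 N with under 1 mm of further movement, so the frame was against its stop.
- **Final check:** After I let go and rose 14 cm, the picture showed the frame flat on the far posts and the cassette home. The grey spare had not visibly moved, and the robot was touching nothing, with force readings near zero.

No check failed or disagreed. The final frame angle and cassette position were judged from the picture and the force readings, because those joints can't be read directly.

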